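# Open the bayonet medicine pot and put the pill bottle in

### The job

Open the grey medicine pot: turn its lid anticlockwise by the red bar, without forcing it, until its lugs come into the slots marked green, then lift it free and lay it down gently, bar up, in the middle of the round cork mat. Then stand the short blue pill bottle upright inside the pot, set down gently and not dropped in, and let go. Leave the tall blue bottle, the glass jar, the mug and the pill organizer where they are.

Things in the scene. Friction and masses are not known exactly. Their poses are not given: they have to be found in the camera images.
- pot: Grey round medicine pot screwed to the cart (cannot move), 148 mm across (base flange 160 mm), 83 mm high. Origin: centre of its underside; z up. The lid rests on a ledge at z = 68 mm under a dark steel collar (z 76.5 to 83 mm, opening 120 mm across) that holds its two lugs down with 2.5 mm of play. Two opposite slots in the collar, at the pot's +x and -x, marked green.
- pot_in (a point): Centre of the pot's inner floor, 6 mm above its underside. The cavity is round, 104 mm across, rim 77 mm above this point.
- slot (a point): Middle of the slot at the pot's +x, 66 mm from the axis, at the top of the collar. Each slot is 32 deg wide (about 32 mm at the lugs). Turning the lid anticlockwise (seen from above) brings its lugs to the slots; a stop blocks them about 0.07 rad past the slots' middle. Turning clockwise only runs into the locking stop.
- lid: White round lid, about 0.22 kg, disc 116 mm across, 15 mm thick, with two red lugs at its +x and -x edges (20 mm wide, 6 mm thick, reaching 66 mm from the axis). Origin: centre of its underside; z up. Starts seated in the pot, its x axis 0.65 to 1.2 rad clockwise (from above) from the pot's x axis; turns freely, 2 mm sideways play. Comes up when the x axes agree within about 0.08 rad, either way round.
- bar (a point): A point on the lid's axis 39 mm above its underside, where the grip bar is well held. The red upright bar runs along the lid's x axis: 80 mm long, 16 mm wide, from 15 mm (top of the disc) to 53 mm above the lid's underside.
- mat: Round cork mat, 190 mm across, 4 mm thick, fixed to the cart. Origin: centre of its underside; its top is at z = 4 mm.
- bottle: Short blue pill bottle with white cap and narrow paper band, loose, 62 mm high, 36 mm across; the cap is the top 18 mm and 34 mm across. Origin: centre of its underside; z along its axis, up.
- tall_bottle: Tall blue pill bottle with white cap, 92 mm high, 44 mm across, loose; leave alone. Origin: centre of its underside.
- jar: Small glass jar with aluminium lid, 54 mm high, 46 mm across, loose; leave alone. Origin: centre of its underside.
- mug: White ceramic mug, 90 mm high, 80 mm across, handle at its +y, loose; leave alone. Origin: centre of its underside.
- organizer: Grey four-row pill organizer, a flat box 105 x 175 x 29 mm (x, y, z), loose; leave alone. Origin: centre of its underside.
There are look-alikes about, which are no part of the job. Several things have the shape of the mat; the one meant has the colours described above.

How it is judged:
By the outcome, as a careful person would: the job done as asked, in the order asked, and still so for the second after the job is handed in, with the robot touching nothing.
It also fails if it takes over 67 s, if anything falls off the work surface, if the arm or the gripper's body presses on something with over 40 N, if the wrist force passes 120 N, or if a joint passes its speed limit or range.

### The arm

A 7-joint arm with a two-finger parallel gripper is mounted at the origin on the work surface. World frame = base frame: x ahead of the robot, y to its left, z up, the work surface at z = 0. Lengths are in m, angles in rad, forces in N, time in s.
With the tool pointing down it reaches from about 0.425 to 0.925 m from the base axis. Payload 6.8 kg.
Tool frame: the origin (TCP) lies at the very end of the fingers, on their centre line; the grasp point (between the pads) lies r.pinch_z behind it (r.pinch_z is the distance from the TCP to the grasp point, in m); z points along the fingers, y is the line along which they close (so a half turn about z gives the same grasp; the last joint's range is limited). The gripper opens to 85 mm and grips with 20 to 120 N. Pads are 22 mm wide; open, the fingers measure 114 mm over their backs; the gripper's body (76 mm by 85 mm) begins 54 mm behind the grasp point. The pads swing forward as they close: fully open they stand 13 mm farther back than shut.
Start: joints at [-1.405, 0.477, 0.022, 1.555, -0.011, 1.109, -0.083], TCP at [0.183, 0.65, 0.231] pointing down, gripper open.
Joint ranges: [-2.96, 2.96], [-0.34, 2.1], [-1.41, 1.46], [0.24, 2.44], [-1.37, 4.51], [0.17, 1.92], [-2.96, 2.96]. Speed limits (rad/s): [2.39, 2.39, 3.14, 3.14, 3.14, 3.14, 3.14].

### API

Orientations are given as a rotation vector (axis times angle).
In Python, from bench import status, grab_frame, camera_model, r gives the robot as it stands. The module is installed in compiled form; this text tells all that it offers.
- The arm moves only by the shell command python3 -m creep 'ROWS' [FORCE]. ROWS is text: rows parted by semicolons, each of 7 numbers parted by spaces: the turn, a rotation vector about the tool's x, y, z in rad, then the shift along the tool's x, y, z in mm, then the opening, from -1 (shut) to 1 (fully open). In form: rx ry rz tx ty tz fingers; .... A call has 1 to 10 rows; each row is the pose to reach, as a shift and turn from the pose commanded when the call began, along the tool's axes at that moment; what a row does not reach only later rows make up. A row lasts 1/8 s, in which the tool goes at most 62.5 mm and 10.7 degrees, less where a joint would pass 70% of its speed; a pose out of reach is approached as far as the arm can. A call with a gripper value outside its range is refused whole. The fingers move at their own pace and stop on an object; FORCE is the grip in N (left out, the last holds). Time passes only in rows, so rows that repeat a pose let the fingers close. It gives the time, the measured TCP pose, the force, the opening and the grip force at its end, in the units of the state.
- status.get_obs(): the state, without advancing time (a new reading comes with each control period).
- grab_frame(name): name is "side" or "top"; returns (picture, depth): 384x512x3 uint8, red, green, blue; 384x512 float32, m along the optical axis (not along the pixel's ray), 0 where there is no reading.
- camera_model(name): a dict with "K" (3x3 intrinsics, pixels), "rvec" (rotation vector, rad) and "tvec" (3), from world to camera coordinates, as OpenCV has them. Camera axes: x right, y down, z forward; pixel columns grow to the right and rows downward; lengths in m; the calibration is good to about 2 mm. A picture is of the moment at which its call begins. camera_model takes no time and is no camera call.
- r.hand_in(): hands the job in; it is judged then, once.
The state is a dict: "clock": time; "joints": joint angles; "qvel": joint speeds; "tau": joint torques, N m; "tcp_pos": TCP position; "orientation": TCP orientation; "contact_force": force on the tool from outside, world axes, zero at the start; "moment": the same for the moment, N m; "grip_width": finger opening in m; "gripper_force": force on a finger pad.
Only numpy, scipy, OpenCV 4.12 (cv2) and the standard library are available. Lean on these libraries where they do the work, as an engineer would, in place of code of your own. Each camera call takes 0.05 s, during which the arm holds its last target. There are 200 camera calls.

## Working session

There is one attempt and no reset: what is moved stays moved. The work goes in short steps, Python scripts to look and compute and a shell command to move; the robot and the scene stay as the last step left them, time stands still between calls to the robot, and variables do not carry over. Pictures are saved under pics/ and viewed, at most 12 in all, crops included, and the job is handed in when it is done.

```bash
mkdir -p pics; cat > h.py <<'E'
import numpy as np, cv2
from scipy.spatial.transform import Rotation as R
from bench import status, grab_frame, camera_model, r
def cam(n):
    c=camera_model(n); return np.array(c["K"]),R.from_rotvec(np.ravel(c["rvec"])).as_matrix(),np.ravel(c["tvec"])
def cloud(n,depth):
    K,Rm,t=cam(n); v,u=np.mgrid[:384,:512]
    p=np.stack([(u-K[0,2])/K[0,0]*depth,(v-K[1,2])/K[1,1]*depth,depth],-1)
    return (p-t)@Rm
def onplane(n,u,v,z):
    K,Rm,t=cam(n); d=Rm.T@np.linalg.solve(K,[u,v,1.]); c=-Rm.T@t
    return c+d*(z-c[2])/d[2]
def goal(p,yaw=None):
    "rotation about tool z (deg) and shift in tool axes (mm) to TCP goal p"
    o=status.get_obs(); A=R.from_rotvec(o["orientation"])
    return (A.inv().apply(np.array(p)-o["tcp_pos"])*1000).round(1)
E
python3 - <<'E'
from h import *
for n in("top","side"):
    im,d=grab_frame(n); cv2.imwrite(f"pics/{n}0.png",im[...,::-1]); np.save(n+"0.npy",d); np.save(n+"0i.npy",im)
    K,Rm,t=cam(n); print(n,-Rm.T@t,Rm[2],K[0,0])
o=status.get_obs(); print(o, r.pinch_z); print(R.from_rotvec(o["orientation"]).as_matrix().round(3))
E
```

```text
top [0.33263114 0.04953125 1.53315383] [ 0.14326183  0.00552345 -0.98966941] 454.3133759041586
side [-0.22425065 -0.70599652  0.72769715] [ 0.61168371  0.60602697 -0.50850206] 401.0895699297477
{'clock': 0.1, 'joints': array([-1.40513098,  0.47773739,  0.0223829 ,  1.55634081, -0.01152731,
        1.10932263, -0.08309637]), 'qvel': array([-0.00049637, -0.00152316,  0.000326  , -0.00278767, -0.00199108,
       -0.00100512,  0.0002275 ]), 'tau': array([ 4.30620887e-03, -5.97766578e+01,  1.61335699e+00, -2.81955224e+01,
        1.27759666e-02,  5.07071265e-03, -4.37924641e-06]), 'tcp_pos': array([0.18237415, 0.64933823, 0.23041531]), 'orientation': array([-4.28710006e-01, -3.11208878e+00,  2.63228191e-03]), 'contact_force': array([-0.25550199,  1.45418592,  0.10957126]), 'moment': array([-0.02398193,  0.00164183, -0.02369367]), 'gripper_force': 0.0, 'grip_width': 0.08514591774637618} 0.0187
[[-0.963  0.27  -0.   ]
 [ 0.27   0.963 -0.002]
 [-0.    -0.002 -1.   ]]
```

View pics/top0.png

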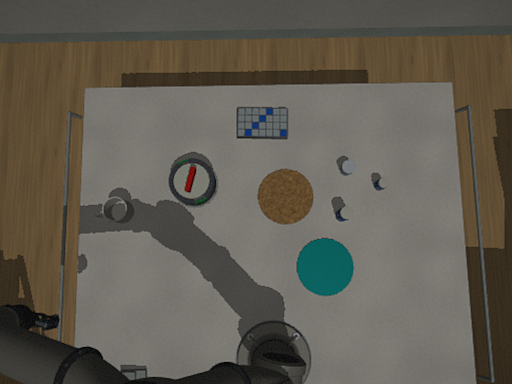

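View pics/side0.png

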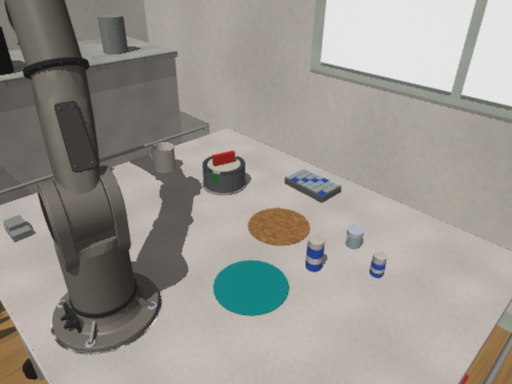

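The top view shows the pot at about (192,181), the cork mat at (285,196), the short bottle at (379,182), the tall bottle at (342,212) and the jar at (347,166). The mug is at (117,209). The teal disc at (325,266) is a look-alike mat. Next I'll measure from colour and depth.

```bash
python3 - <<'E'
from h import *
im=np.load("top0i.npy");d=np.load("top0.npy");P=cloud("top",d)
hsv=cv2.cvtColor(im,cv2.COLOR_RGB2HSV)
H,S,V=[hsv[...,i].astype(int) for i in range(3)]
def box(u0,u1,v0,v1):
    m=np.zeros((384,512),bool);m[v0:v1,u0:u1]=1;return m
pb=box(160,225,145,215)
red=pb&((H<8)|(H>172))&(S>150)&(V>60)
q=P[red]; print("red",len(q),q.mean(0),np.percentile(q[:,2],[10,50,90]))
t=q[q[:,2]>np.percentile(q[:,2],90)-.012]; c,s,a=cv2.minAreaRect((t[:,:2]*1000).astype(np.float32)); print("bar rect",c,s,a)
w=np.linalg.eigh(np.cov(t[:,:2].T))[1][:,1]; print("bar dir",w,np.degrees(np.arctan2(w[1],w[0])))
g=pb&(H>40)&(H<90)&(S>90); n,l,st,ce=cv2.connectedComponentsWithStats(g.astype(np.uint8))
for i in range(1,n):
    if st[i,4]>2: print("green",st[i,4],ce[i],np.median(P[l==i],0), onplane("top",*ce[i],.083))
# disc top (white) at height .083, collar
wh=pb&(S<40)&(V>120); print("white",np.median(P[wh],0),wh.sum())
rim=pb&(P[...,2]>.074)&(P[...,2]<.095); q=P[rim]; c,s_=cv2.minEnclosingCircle((q[:,:2]*1000).astype(np.float32)); print("rim circ",c,s_,q[:,:2].min(0),q[:,:2].max(0))
cork=box(245,325,155,235)&(H>5)&(H<25)&(S>90)
k=cv2.morphologyEx(cork.astype(np.uint8),cv2.MORPH_OPEN,np.ones((5,5))); q=P[k>0]
print("mat",cv2.minEnclosingCircle((q[:,:2]*1000).astype(np.float32)),np.median(q,0))
for nm,b in dict(bottle=(365,392,168,196),tall=(328,356,192,225),jar=(332,360,150,180),mug=(95,140,180,225),org=(230,295,100,145)).items():
    m=box(*b)&(P[...,2]>.02)&(P[...,2]<.13); q=P[m]; z=np.percentile(q[:,2],95); t=q[q[:,2]>z-.006]
    print(nm,len(q),"ztop",z.round(4),"mid",((t.min(0)+t.max(0))/2).round(4),"ext",(t.max(0)-t.min(0)).round(4))
tiles=[cv2.resize(im[v0:v0+75,u0:u0+75,::-1],(400,400),interpolation=cv2.INTER_CUBIC) for u0,v0 in((155,145),(330,145))]
cv2.imwrite("pics/c1.png",np.clip(np.hstack(tiles).astype(int)*3//2,0,255).astype(np.uint8))
E
```

```text
red 132 [0.57483102 0.26018327 0.11806486] [0.11346589 0.11958408 0.12359574]
bar rect (573.96484375, 261.42022705078125) (15.664067268371582, 78.89080047607422) 76.19415283203125
bar dir [-0.96953651  0.24494686] 165.82130662803
green 20 [182.3 161.5] [0.63870775 0.29161106 0.07580264] [0.63704981 0.28966905 0.083     ]
green 41 [200.17073171 200.85365854] [0.50782986 0.23264222 0.07460662] [0.50708823 0.23104027 0.083     ]
white [0.5845454  0.23203932 0.00063199] 2055
rim circ (572.8849487304688, 262.8726806640625) 75.6556396484375 [0.50044832 0.1893179 ] [0.64683686 0.33693425]
mat ((474.12652587890625, -18.844942092895508), 157.15052795410156) [ 0.52801328 -0.04744756  0.00231714]
bottle 123 ztop 0.0646 mid [ 0.5612 -0.3637  0.0633] ext [0.0295 0.0332 0.0094]
tall 194 ztop 0.0951 mid [ 0.46   -0.2334  0.0944] ext [0.0388 0.0394 0.0106]
jar 172 ztop 0.0564 mid [ 0.6178 -0.2537  0.0557] ext [0.0449 0.0434 0.0106]
mug 431 ztop 0.0916 mid [0.4844 0.5063 0.0921] ext [0.0777 0.0784 0.0129]
org 1443 ztop 0.0321 mid [0.7806 0.0285 0.0319] ext [0.105  0.1759 0.0117]
```

View pics/c1.png

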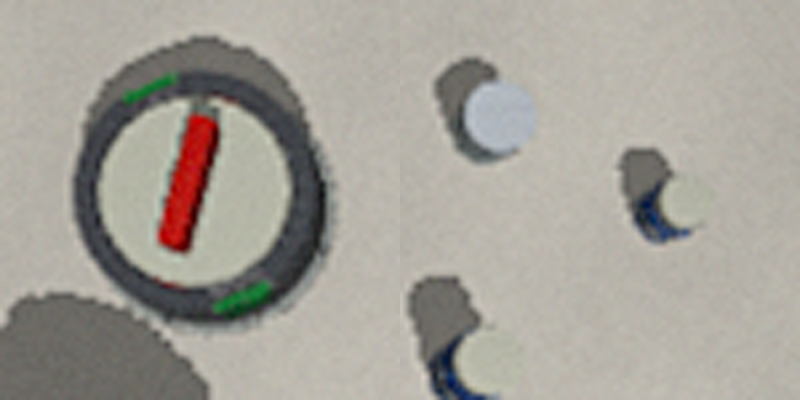

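The enlarged crop shows the red bar tilted about 14° clockwise from world x, with the green marks at roughly 24°. That makes the turn about 0.67 rad, inside the range given. I'll cross-check it with the side camera and plan the approach.

```bash
python3 - <<'E'
from h import *
im=np.load("side0i.npy");d=np.load("side0.npy");P=cloud("side",d)
hsv=cv2.cvtColor(im,cv2.COLOR_RGB2HSV);H,S,V=[hsv[...,i].astype(int) for i in range(3)]
def box(u0,u1,v0,v1):
    m=np.zeros((384,512),bool);m[v0:v1,u0:u1]=1;return m
red=box(200,250,145,175)&((H<8)|(H>172))&(S>150); t=P[red&(P[...,2]>.117)]; print("bar top",len(t),t.mean(0)); t=P[red]; print("ends",t[:,:2][t[:,0].argmin()],t[:,:2][t[:,0].argmax()],t[:,2].max())
g=box(195,255,145,195)&(H>40)&(H<90)&(S>90); v,u=np.nonzero(g); print("green px",u.min(),u.max(),v.min(),v.max()); q=P[g]; print(q.mean(0),q[q[:,2]>.078].mean(0))
def mat(n,b):
    im=np.load(n+"0i.npy");hsv=cv2.cvtColor(im,cv2.COLOR_RGB2HSV)
    k=(box(*b)&(hsv[...,0]>3)&(hsv[...,0]<22)&(hsv[...,1]>110)).astype(np.uint8)
    k=cv2.morphologyEx(k,cv2.MORPH_OPEN,np.ones((3,3)))
    c=max(cv2.findContours(k,0,1)[0],key=cv2.contourArea)[:,0]
    w=np.array([onplane(n,*p,.004)[:2]*1000 for p in c]).astype(np.float32); print("mat",n,cv2.fitEllipse(w),w.min(0),w.max(0))
mat("side",(240,320,200,250)); mat("top",(250,325,160,230))
for nm,b in dict(bottle=(366,390,248,282),tall=(302,328,230,275)).items():
    m=box(*b)&(P[...,2]>.012)&(P[...,2]<.13);q=P[m];z=q[:,2].max();t=q[q[:,2]>z-.007];print(nm,z,((t.min(0)+t.max(0))/2),t.max(0)-t.min(0))
    K,Rm,tt=cam("side");c=(-Rm.T@tt)[:2]
print("goal",goal([.5735,.261,.16]))
E
```

```text
bar top 49 [0.55654376 0.23456058 0.13223242]
ends [-0.22425065 -0.70599652] [0.61161805 0.24827384] 0.7276971468517534
green px 210 218 172 183
[0.50772772 0.22822195 0.0598992 ] [0.50644123 0.22599713 0.07827444]
mat side ((525.96044921875, -54.30723190307617), (180.8700714111328, 182.8855438232422), 49.02574920654297) [ 433.7061  -146.86281] [620.4474    38.055607]
mat top ((528.9791870117188, -47.3904914855957), (182.3654327392578, 182.43492126464844), 121.32026672363281) [ 437.10687 -138.7986 ] [618.82697   44.684326]
bottle 0.06397227967626685 [ 0.56100343 -0.36830771  0.06052077] [0.0337912  0.03285702 0.00690302]
tall 0.09424621107560725 [ 0.46223039 -0.23807402  0.09077495] [0.04219711 0.04195991 0.00694252]
goal [-481.5 -268.    70.9]
```

```bash
python3 -m creep '0 0 -0.026 -481 -269 71 1;0 0 -0.026 -481 -269 71 1;0 0 -0.026 -481 -269 71 1;0 0 -0.026 -481 -269 71 1;0 0 -0.026 -481 -269 71 1;0 0 -0.026 -481 -269 71 1;0 0 -0.026 -481 -269 71 1;0 0 -0.026 -481 -269 71 1;0 0 -0.026 -481 -269 71 1;0 0 -0.026 -481 -269 71 1' 40; python3 - <<'E'
from h import *
im,d=grab_frame("side"); P=cloud("side",d)
a=cv2.resize(im[90:210,160:310,::-1],(750,600),interpolation=cv2.INTER_CUBIC); cv2.imwrite("pics/s1.png",a)
o=status.get_obs(); print(o["tcp_pos"],o["contact_force"],o["joints"].round(2),R.from_rotvec(o["orientation"]).as_matrix().round(3))
K,Rm,t=cam("side"); p=K@(Rm@o["tcp_pos"]+t); print("TCP px in crop",(p[:2]/p[2]-[160,90])*5)
E
```

```text
clock: 1.35
tcp_pos: [0.5759, 0.2545, 0.1594]
orientation: [0.402, 3.115, -0.005]
contact_force: [1.0, 0.0, -0.4]
grip_width: 0.0856
gripper_force: 0.0
[0.5739216  0.25799717 0.15950253] [-0.29656204  0.06765431  0.10995619] [-0.63  0.48  0.15  1.74 -0.09  0.93  0.87] [[-0.968  0.25  -0.001]
 [ 0.25   0.968 -0.002]
 [ 0.    -0.002 -1.   ]]
TCP px in crop [312.84569906 263.36610683]
```

View pics/s1.png

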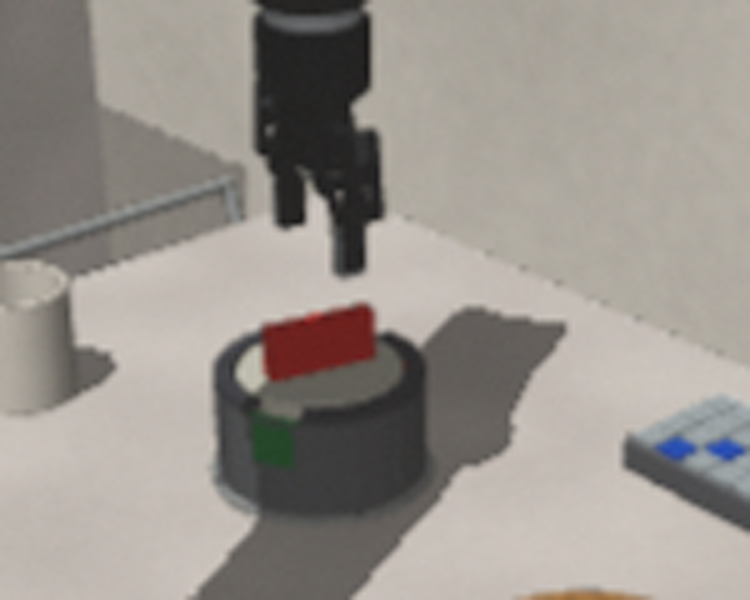

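Projecting the TCP into the side image puts it at (313,247), while the fingertip middle appears at (318,248). So the side camera reads about 3 mm to the right, and correcting for that makes the two cameras agree. Next I descend and grip the bar.

```bash
python3 -m creep '0 0 0 0 0 20 1;0 0 0 0 0 40 1;0 0 0 0 0 55 1;0 0 0 0 0 65 1;0 0 0 0 0 71 1;0 0 0 0 0 71 1;0 0 0 0 0 71 -0.2;0 0 0 0 0 71 -1;0 0 0 0 0 71 -1;0 0 0 0 0 71 -1' 40;  python3 -m creep '0 0 0 0 0 0 -1;0 0 0 0 0 0 -1;0 0 0 0 0 0 -1;0 0 0 0 0 0 -1'; python3 - <<'E'
from h import *
o=status.get_obs(); print(o["moment"])
E
```

```text
clock: 2.65
tcp_pos: [0.573, 0.2603, 0.0896]
orientation: [0.389, 3.117, -0.001]
contact_force: [-0.6, -0.2, -1.0]
grip_width: 0.0154
gripper_force: 39.6
clock: 3.15
tcp_pos: [0.573, 0.2603, 0.0895]
orientation: [0.389, 3.117, -0.001]
contact_force: [-1.5, -3.0, 5.8]
grip_width: 0.0156
gripper_force: 40.7
[-0.66194681  0.35234279 -0.05525315]
```

```bash
python3 -m creep '0 0 -0.08 0 0 0 -1;0 0 -0.16 0 0 0 -1;0 0 -0.24 0 0 0 -1;0 0 -0.32 0 0 0 -1;0 0 -0.40 0 0 0 -1;0 0 -0.48 0 0 0 -1;0 0 -0.56 0 0 0 -1;0 0 -0.60 0 0 0 -1;0 0 -0.60 0 0 0 -1'; python3 - <<'E'
from h import *
im,d=grab_frame("side"); 
cv2.imwrite("pics/s2.png",cv2.resize(im[120:210,170:282,::-1],(747,600),interpolation=cv2.INTER_CUBIC))
o=status.get_obs(); print(o["moment"],o["contact_force"],o["orientation"],np.degrees(R.from_rotvec(o["orientation"]).as_matrix()[:2,0]@[1,0]))
E
```

```text
clock: 4.28
tcp_pos: [0.5735, 0.2578, 0.0896]
orientation: [0.546, -3.093, 0.004]
contact_force: [-2.0, -7.5, 7.4]
grip_width: 0.0155
gripper_force: 41.1
[-1.52654756  0.25264458 -0.22997575] [-0.6064186  -8.13754814  7.26385142] [ 0.54554017 -3.09324327  0.00433037] -53.83896825945094
```

View pics/s2.png

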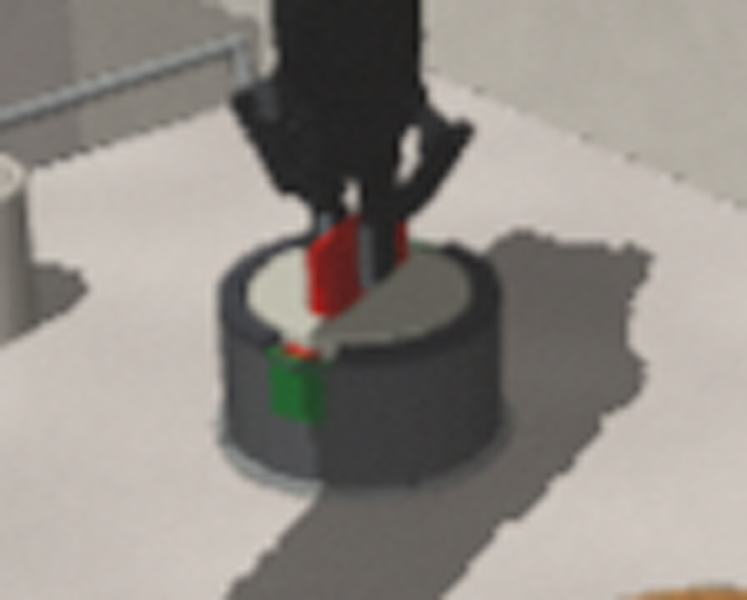

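The near red lug is visible in the notch, at pixels 282–318 against a notch of 272–338. It needs about 0.04–0.06 rad more. I'll also ease off the side force.

```bash
python3 -m creep '0 0 -0.03 0.7 -1.9 0 -1;0 0 -0.06 0.7 -1.9 0 -1;0 0 -0.06 0.7 -1.9 0 -1;0 0 -0.06 0.7 -1.9 0 -1'; python3 -c "
from h import *
o=status.get_obs(); print(o['moment'],o['orientation'])"
```

```text
clock: 4.82
tcp_pos: [0.5732, 0.2578, 0.0896]
orientation: [-0.642, 3.075, -0.001]
contact_force: [-1.0, -4.2, 5.9]
grip_width: 0.0152
gripper_force: 40.9
[-0.91690668  0.14362342 -0.14517462] [-6.41707701e-01  3.07532142e+00 -1.48941535e-03]
```

```bash
python3 -m creep '0 0 0 0 0 -2 -1;0 0 0 0 0 -4 -1;0 0 0 0 0 -6 -1;0 0 0 0 0 -6 -1;0 0 0 0 0 -6 -1'; python3 -c "
from h import *
o=status.get_obs(); print(o['moment'],o['orientation'])"
```

```text
clock: 5.45
tcp_pos: [0.5724, 0.258, 0.0949]
orientation: [0.642, -3.074, 0.001]
contact_force: [-0.9, -5.2, -3.6]
grip_width: 0.015
gripper_force: 39.4
[-1.3321843   0.04129487  0.00849881] [ 6.42379269e-01 -3.07375401e+00  1.49148484e-03]
```

Raised past the 2.5 mm play with only the lid's weight on the wrist, so it's free. I'll continue the lift.

```bash
python3 -m creep '0 0 0 0 0 -4 -1;0 0 0 0 0 -8 -1;0 0 0 0 0 -12 -1;0 0 0 0 0 -18 -1;0 0 0 0 0 -35 -1;0 0 0 0 0 -60 -1;0 0 0 0 0 -80 -1;0 0 0 0 0 -80 -1;0 0 0 0 0 -80 -1'; python3 - <<'E'
from h import *
o=status.get_obs(); p=o["tcp_pos"]; print(p,o["moment"],R.from_rotvec(o["orientation"]).as_matrix().round(3)); print(goal([.527,-.049,p[2]]), goal([.527,-.049,.024]))
E
```

```text
clock: 6.58
tcp_pos: [0.5725, 0.259, 0.1751]
orientation: [0.643, -3.075, -0.0]
contact_force: [-1.0, -0.3, -2.3]
grip_width: 0.0153
gripper_force: 39.7
[0.57251623 0.25897132 0.17513854] [-0.02334032 -0.02953729 -0.03475008] [[-0.916 -0.401 -0.   ]
 [-0.401  0.916  0.   ]
 [ 0.     0.    -1.   ]]
[ 165.2 -263.9   -0. ] [ 165.1 -263.9  151.1]
```

```bash
python3 -m creep '0 0 0 10 -16 0 -1;0 0 0 30 -48 0 -1;0 0 0 55 -88 0 -1;0 0 0 80 -128 0 -1;0 0 0 105 -168 0 -1;0 0 0 130 -208 0 -1;0 0 0 150 -240 10 -1;0 0 0 165 -264 40 -1;0 0 0 165 -264 70 -1;0 0 0 165 -264 100 -1'; python3 -m creep '0 0 0 0 0 20 -1;0 0 0 0 0 30 -1;0 0 0 0 0 30 -1;0 0 0 0 0 30 -1'; python3 - <<'E'
from h import *
im,d=grab_frame("side"); cv2.imwrite("pics/s3.png",cv2.resize(im[170:260,220:332,::-1],(747,600),interpolation=cv2.INTER_CUBIC))
im,d=grab_frame("top"); cv2.imwrite("pics/t3.png",cv2.resize(im[150:240,160:340,::-1],(800,400),interpolation=cv2.INTER_CUBIC))
o=status.get_obs(); p=o["tcp_pos"]; print(p,goal([.527,-.049,.0255]))
E
```

```text
clock: 7.82
tcp_pos: [0.5261, -0.0512, 0.0741]
orientation: [0.639, -3.075, 0.001]
contact_force: [-0.3, 0.4, -2.1]
grip_width: 0.0154
gripper_force: 39.7
clock: 8.32
tcp_pos: [0.5279, -0.0495, 0.046]
orientation: [-0.642, 3.074, -0.0]
contact_force: [-0.1, -0.1, -1.3]
grip_width: 0.0154
gripper_force: 39.6
[ 0.52807157 -0.04929133  0.04613027] [ 0.9  0.7 20.6]
```

View pics/s3.png

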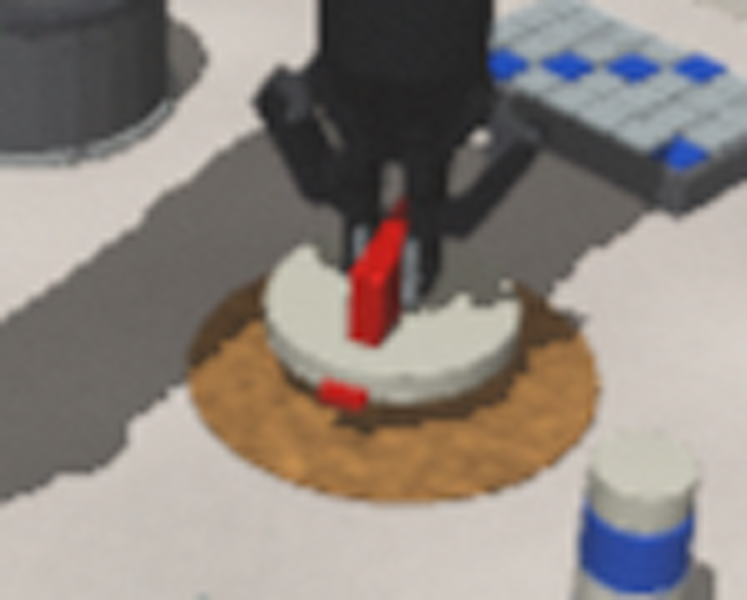

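The lid hangs level over the mat. Its disc is centred at column 391 and the mat at 393, so I'm lowering it.

```bash
python3 -m creep '0 0 0 1 0.5 6 -1;0 0 0 1 0.5 11 -1;0 0 0 1 0.5 15 -1;0 0 0 1 0.5 17 -1;0 0 0 1 0.5 18.5 -1;0 0 0 1 0.5 19.5 -1;0 0 0 1 0.5 20.3 -1;0 0 0 1 0.5 20.6 -1;0 0 0 1 0.5 20.6 -1;0 0 0 1 0.5 20.6 -1'
```

```text
clock: 9.68
tcp_pos: [0.5264, -0.0491, 0.0255]
orientation: [-0.643, 3.075, 0.0]
contact_force: [-4.1, 0.3, 7.0]
grip_width: 0.0152
gripper_force: 41.1
```

```bash
python3 -m creep '0 0 0 0 0 0 -0.5;0 0 0 0 0 0 -0.2;0 0 0 0 0 0 0;0 0 0 0 0 0 0.4;0 0 0 0 0 0 1;0 0 0 0 0 -10 1;0 0 0 0 0 -40 1;0 0 0 0 0 -90 1;0 0 0 0 0 -130 1;0 0 0 0 0 -130 1';  python3 - <<'E'
from h import *
o=status.get_obs(); p=o["tcp_pos"]; print(p,R.from_rotvec(o["orientation"]).as_matrix().round(3),goal([.560,-.365,p[2]]),o["joints"].round(2))
E
```

```text
clock: 10.92
tcp_pos: [0.5288, -0.0493, 0.1587]
orientation: [-0.641, 3.068, -0.002]
contact_force: [-0.6, -0.2, -0.5]
grip_width: 0.0854
gripper_force: 0.0
[ 0.52876663 -0.04926313  0.158657  ] [[-0.916 -0.4    0.007]
 [-0.4    0.916  0.   ]
 [-0.007 -0.003 -1.   ]] [ 9.780e+01 -3.018e+02  2.000e-01] [-0.07  0.32  0.05  1.98 -0.02  0.83  1.98]
```

```bash
python3 -m creep '0 0 0 15 -48 0 1;0 0 0 35 -105 0 1;0 0 0 54 -165 0 1;0 0 0 72 -222 0 1;0 0 0 90 -275 0 1;0 0 0 99 -302 0 1;0 0 0 99 -302 30 1;0 0 0 99 -302 60 1;0 0 0 99 -302 60 1;0 0 0 99 -302 60 1';  python3 - <<'E'
from h import *
im,d=grab_frame("side"); cv2.imwrite("pics/s4.png",cv2.resize(im[190:290,310:435,::-1],(750,600),interpolation=cv2.INTER_CUBIC))
o=status.get_obs(); p=o["tcp_pos"]; A=R.from_rotvec(o["orientation"]).as_matrix()
K,Rm,t=cam("side"); 
for s in(-.0425,0,.0425):
    q=K@(Rm@(p+A[:,1]*s-A[:,2]*.013)+t); print((q[:2]/q[2]-[310,190])*6)
q=K@(Rm@np.array([.56,-.365,.062])+t); print("cap",(q[:2]/q[2]-[310,190])*6)
print(p,A.round(3),goal([.560,-.365,.0195]),o["joints"].round(2))
imt,dt=grab_frame("top"); cv2.imwrite("pics/t4.png",imt[...,::-1]); Pt=cloud("top",dt); np.save("t4.npy",dt)
q=Pt[150:240,250:330].reshape(-1,3); t=q[(q[:,2]>.05)&(q[:,2]<.07)]; print("lid bar",((t.min(0)+t.max(0))/2),t.max(0)-t.min(0)); t=q[(q[:,2]>.0135)&(q[:,2]<.03)]; print("lid disc",np.percentile(t,[2,98],0).mean(0),np.median(t[:,2]))
E
```

```text
clock: 12.18
tcp_pos: [0.5569, -0.3657, 0.0954]
orientation: [-0.643, 3.075, -0.001]
contact_force: [-0.8, -0.5, 1.2]
grip_width: 0.0851
gripper_force: 0.0
[530.14926824 326.31668393]
[423.89040292 301.03245383]
[320.40618914 276.40845032]
cap [406.30061399 384.70335961]
[ 0.55729178 -0.36586848  0.09595922] [[-0.916 -0.401  0.002]
 [-0.401  0.916 -0.001]
 [-0.001 -0.001 -1.   ]] [-2.7 -0.2 76.5] [ 0.4   0.61  0.13  1.69 -0.1   0.85  2.55]
lid bar [ 0.52750446 -0.04220354  0.05612746] [0.0757066  0.04134385 0.01184275]
lid disc [ 0.52762683 -0.04144965  0.01907975] 0.0178944404497546
```

View pics/s4.png

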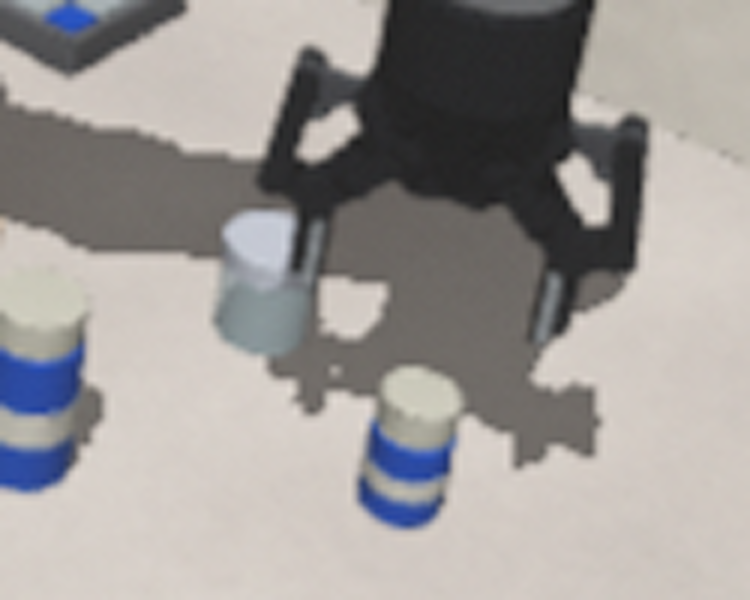

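Fingertip middle appears at (428,305) against (424,301) predicted, and the cap at (421,390) against (406,385). So the bottle is a few mm further right than I assumed. I'll measure the lid, mat and bottle more carefully.

```bash
python3 - <<'E'
from h import *
for n,b,bb in(("top",(245,325,155,235),(362,395,165,200)),("side",(235,325,190,255),(364,392,246,282))):
    im,d=grab_frame(n);hsv=cv2.cvtColor(im,cv2.COLOR_RGB2HSV).astype(int);H,S,V=[hsv[...,i] for i in range(3)];P=cloud(n,d)
    m=np.zeros(H.shape,bool);m[b[2]:b[3],b[0]:b[1]]=1
    red=m&((H<8)|(H>172))&(S>150)
    br=P[red&(P[...,2]>.047)&(P[...,2]<.065)]; rc=cv2.minAreaRect((br[:,:2]*1000).astype(np.float32)); print(n,"bar",rc)
    wh=(m&(S<60)&(P[...,2]>.011)&(P[...,2]<.026)).astype(np.uint8)
    v,u=np.nonzero(wh); w=np.array([onplane(n,*p,.019)[:2]*1000 for p in zip(u,v)]).astype(np.float32); print(" disc",cv2.minEnclosingCircle(w),w.min(0),w.max(0))
    co=(m&(H>3)&(H<22)&(S>100)&(P[...,2]<.014)); co=cv2.morphologyEx(co.astype(np.uint8),2,np.ones((3,3)))
    c=max(cv2.findContours(co,0,1)[0],key=cv2.contourArea)[:,0]; w=np.array([onplane(n,*p,.004)[:2]*1000 for p in c]).astype(np.float32); print(" mat",cv2.minEnclosingCircle(w),w.min(0),w.max(0))
    q=P[bb[2]:bb[3],bb[0]:bb[1]]; k=(q[...,2]>.054)&(q[...,2]<.072)&(S[bb[2]:bb[3],bb[0]:bb[1]]<70)
    if k.sum(): v,u=np.nonzero(k); w=np.array([onplane(n,x+bb[0],y+bb[2],.062)[:2]*1000 for x,y in zip(u,v)]).astype(np.float32); print(" cap",k.sum(),cv2.minEnclosingCircle(w),w.min(0),w.max(0))
E
```

```text
top bar ((527.4706420898438, -42.33913040161133), (78.77730560302734, 15.648833274841309), 23.170690536499023)
 disc ((484.2366943359375, -82.05229187011719), 115.49269104003906) [ 398.11316 -159.00212] [584.91895   14.458041]
 mat ((528.597412109375, -47.33720779418945), 93.20135498046875) [ 437.10687 -138.90976] [618.82697   44.737106]
 cap 2 ((551.1258544921875, -364.2823181152344), 13.215299606323242) [ 549.6739 -377.4175] [ 552.5778  -351.14713]
side bar ((527.6959838867188, -48.42646789550781), (78.00745391845703, 13.882177352905273), 23.11341094970703)
 disc ((606.5040283203125, -48.692527770996094), 142.53292846679688) [ 463.97144 -110.79526] [748.86163   13.572029]
 mat ((525.9227294921875, -54.319419860839844), 92.87659454345703) [ 433.7061  -146.86281] [618.4788    38.055607]
 cap 116 ((557.498779296875, -371.85333251953125), 20.06578254699707) [ 538.2939  -388.15414] [ 577.3793  -353.58942]
```

```bash
python3 - <<'E'
import cv2,numpy as np
a=cv2.imread("pics/t4.png"); cv2.imwrite("pics/t4c.png",cv2.resize(a[155:240,240:400],(800,425),interpolation=cv2.INTER_CUBIC))
E
```

```text
(no output)
```

View pics/t4c.png

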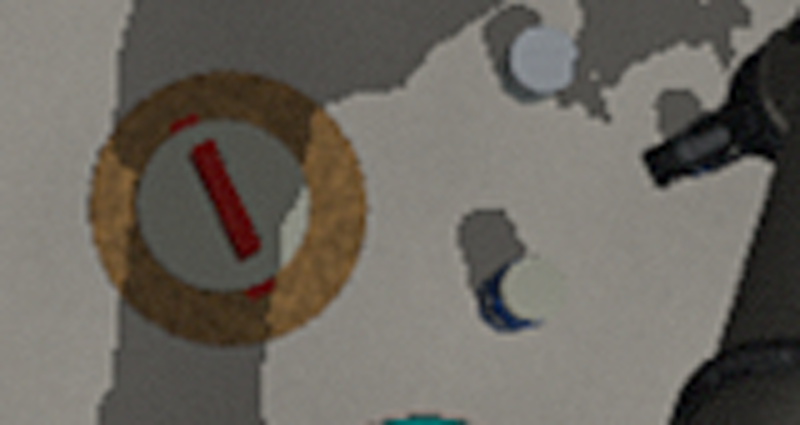

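The lid is bar up and within about 5 mm of the mat's middle. The bottle is at about (0.562, -0.3685), so I'll descend and grip it lightly.

```bash
python3 -c "
from h import *
print(goal([.562,-.3685,.0195]))"; python3 -m creep '0 0 0 -3 -4.5 0 1;0 0 0 -3 -4.5 0 1;0 0 0 -3 -4.5 25 1;0 0 0 -3 -4.5 45 1;0 0 0 -3 -4.5 65 1;0 0 0 -3 -4.5 76.5 1;0 0 0 -3 -4.5 76.5 1;0 0 0 -3 -4.5 76.5 1' 20
```

```text
[-3.2 -4.2 76.6]
clock: 13.38
tcp_pos: [0.5616, -0.3688, 0.0188]
orientation: [-0.643, 3.074, -0.001]
contact_force: [-0.4, 0.5, 0.2]
grip_width: 0.0853
gripper_force: 0.0
```

```bash
python3 -m creep '0 0 0 0 0 0 0.3;0 0 0 0 0 0 0.1;0 0 0 0 0 0 0;0 0 0 0 0 0 -0.1;0 0 0 0 0 0 -0.2;0 0 0 0 0 0 -0.5;0 0 0 0 0 0 -1;0 0 0 0 0 0 -1;0 0 0 0 0 0 -1' 25; python3 - <<'E'
from h import *
im,d=grab_frame("side"); cv2.imwrite("pics/s5.png",cv2.resize(im[190:290,310:435,::-1],(750,600),interpolation=cv2.INTER_CUBIC))
E
```

```text
clock: 14.5
tcp_pos: [0.5614, -0.3686, 0.0185]
orientation: [-0.643, 3.075, -0.001]
contact_force: [0.4, -0.1, 5.9]
grip_width: 0.0349
gripper_force: 25.2
```

View pics/s5.png

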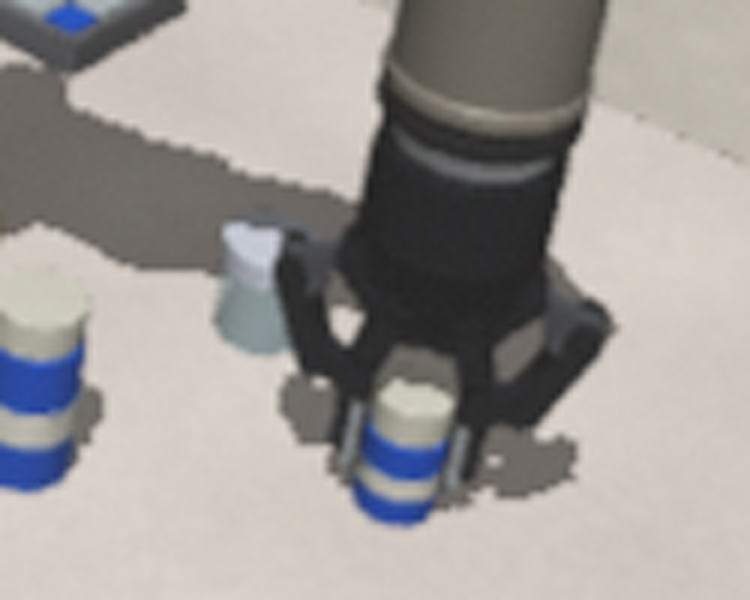

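The bottle is upright between the pads at about (405,450), and the jar at (255,290) hasn't moved. Lifting and carrying it to the pot.

```bash
python3 -m creep '0 0 0 0 0 -10 -1;0 0 0 0 0 -40 -1;0 0 0 0 0 -90 -1;0 0 0 -8 17 -135 -1;0 0 0 -26 57 -145 -1;0 0 0 -46 100 -145 -1;0 0 0 -66 144 -145 -1;0 0 0 -86 188 -145 -1;0 0 0 -106 231 -145 -1;0 0 0 -126 275 -145 -1' && python3 -m creep '0 0 0 -20 43 0 -1;0 0 0 -40 87 0 -1;0 0 0 -60 131 0 -1;0 0 0 -80 174 0 -1;0 0 0 -100 218 0 -1;0 0 0 -120 261 0 -1;0 0 0 -130 284 0 -1;0 0 0 -136 295 0 -1;0 0 0 -136 295 0 -1;0 0 0 -136 295 0 -1'; python3 - <<'E'
from h import *
print(goal([.5725,.259,.0255]),status.get_obs()["tcp_pos"])
im,d=grab_frame("side"); cv2.imwrite("pics/s6.png",cv2.resize(im[105:205,170:295,::-1],(750,600),interpolation=cv2.INTER_CUBIC))
E
```

```text
clock: 15.8
tcp_pos: [0.5659, -0.0644, 0.1633]
orientation: [0.643, -3.075, -0.0]
contact_force: [1.3, 0.3, -0.9]
grip_width: 0.0349
gripper_force: 25.2
clock: 17.05
tcp_pos: [0.5732, 0.2568, 0.1631]
orientation: [0.639, -3.075, 0.002]
contact_force: [0.4, 0.7, -1.0]
grip_width: 0.0349
gripper_force: 25.2
[ -0.4   2.4 137.6] [0.57316194 0.25676735 0.16312439]
```

View pics/s6.png

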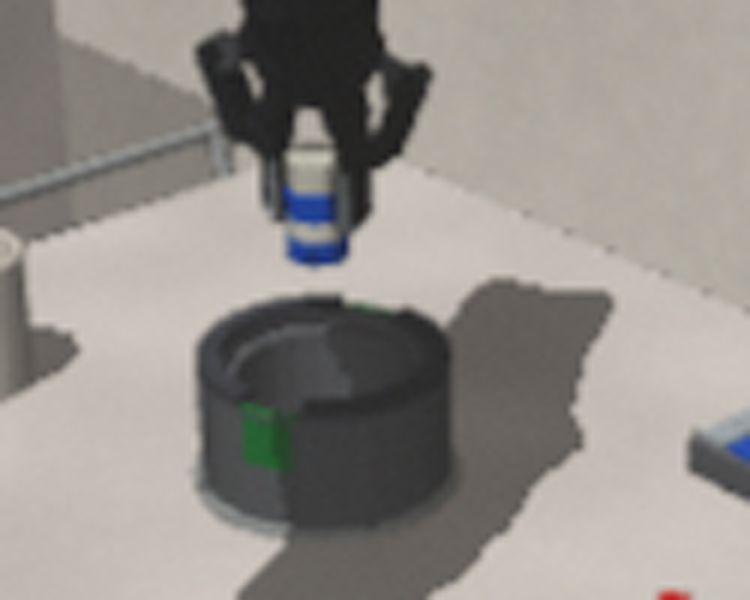

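The bottle at column 317 is nearly over the pot centre at column 325, and there is plenty of clearance. Lowering in.

```bash
python3 -m creep '0 0 0 -1 0 15 -1;0 0 0 -1 0 35 -1;0 0 0 -1 0 55 -1;0 0 0 -1 0 75 -1;0 0 0 -1 0 95 -1;0 0 0 -1 0 110 -1;0 0 0 -1 0 120 -1;0 0 0 -1 0 126 -1;0 0 0 -1 0 130 -1;0 0 0 -1 0 130 -1'
```

```text
clock: 18.35
tcp_pos: [0.5739, 0.2593, 0.0333]
orientation: [-0.643, 3.075, 0.0]
contact_force: [0.2, 0.1, -0.9]
grip_width: 0.0351
gripper_force: 25.2
```

```bash
python3 -m creep '0 0 0 0 0 2 -1;0 0 0 0 0 4 -1;0 0 0 0 0 5.5 -1;0 0 0 0 0 6.5 -1;0 0 0 0 0 7.3 -1;0 0 0 0 0 8 -1;0 0 0 0 0 8.5 -1;0 0 0 0 0 8.5 -1'
```

```text
clock: 19.35
tcp_pos: [0.5737, 0.2592, 0.0247]
orientation: [0.643, -3.075, -0.0]
contact_force: [0.7, -0.5, -0.9]
grip_width: 0.0353
gripper_force: 25.2
```

```bash
python3 -m creep '0 0 0 0 0 0.4 -1;0 0 0 0 0 0.8 -1;0 0 0 0 0 0.8 -1'; python3 -m creep '0 0 0 0 0 0.3 -1;0 0 0 0 0 0.5 -1;0 0 0 0 0 0.5 -1'
```

```text
clock: 19.73
tcp_pos: [0.5739, 0.2592, 0.0245]
orientation: [-0.643, 3.075, 0.0]
contact_force: [-1.6, -0.5, 4.5]
grip_width: 0.0351
gripper_force: 25.7
clock: 20.1
tcp_pos: [0.5739, 0.2593, 0.0245]
orientation: [-0.643, 3.075, 0.0]
contact_force: [-3.1, -1.8, 9.1]
grip_width: 0.0352
gripper_force: 26.0
```

The bottle is on the floor. I'll relax the press and open only to about 49 mm inside the pot.

```bash
python3 -m creep '0 0 0 0 0 -0.7 -1;0 0 0 0 0 -0.7 -0.1;0 0 0 0 0 -0.7 0;0 0 0 0 0 -0.7 0.1;0 0 0 0 0 -0.7 0.15;0 0 0 0 0 -0.7 0.15;0 0 0 0 0 -0.7 0.15'; python3 -m creep '0 0 0 0 0 -4 0.15;0 0 0 0 0 -12 0.15;0 0 0 0 0 -25 0.15;0 0 0 0 0 -45 0.15;0 0 0 0 0 -70 0.15;0 0 0 0 0 -110 0.15;0 0 0 0 0 -160 0.15;0 0 0 0 0 -200 0.15;0 0 0 0 0 -200 0.15;0 0 0 0 0 -200 0.15'; python3 - <<'E'
from h import *
a,d=grab_frame("side"); b,dt=grab_frame("top")
f=lambda x,w:cv2.resize(x[...,::-1],(w,400),interpolation=cv2.INTER_CUBIC)
cv2.imwrite("pics/end.png",np.hstack([f(a[130:290,180:400],400),f(b[90:250,100:400],400)]))
P=cloud("top",dt)[150:212,165:222].reshape(-1,3); t=P[(P[:,2]>.055)&(P[:,2]<.073)&(np.hypot(P[:,0]-.573,P[:,1]-.26)<.045)]; print(len(t),t.mean(0) if len(t) else "")
E
```

```text
clock: 20.98
tcp_pos: [0.5745, 0.258, 0.0242]
orientation: [-0.641, 3.075, -0.002]
contact_force: [2.8, -4.6, 0.4]
grip_width: 0.0494
gripper_force: 0.0
clock: 22.22
tcp_pos: [0.5733, 0.2593, 0.2246]
orientation: [-0.643, 3.075, 0.001]
contact_force: [-0.2, -0.6, 0.9]
grip_width: 0.0492
gripper_force: 0.0
0
```

View pics/end.png

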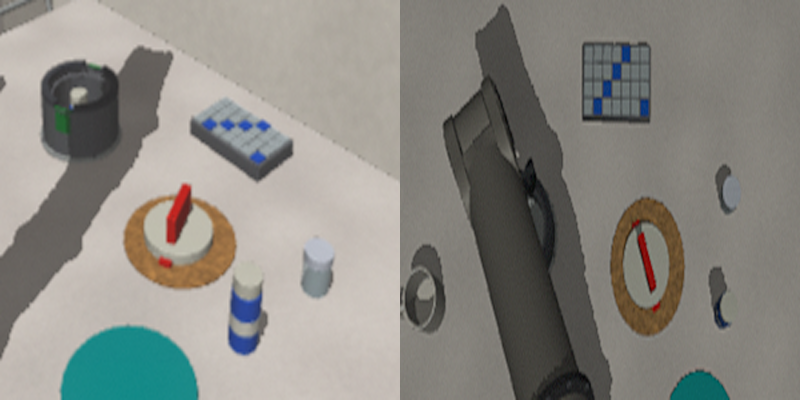

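The bottle stands upright mid-pot, with its cap at (78,96) in the left half. The lid lies bar up on the cork mat, and the other items haven't moved. Handing in.

```bash
python3 -c "
from bench import r
print(r.hand_in())"
```

```text
the job is handed in; nothing more can be done
None
```

I handed the job in at about 22 s: the lid lies bar up on the cork mat, about 5 mm off its centre, the short blue bottle stands upright in the pot, and the other items look unmoved.

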